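# Slide a culture dish through the counting gate

## Robot

A 6-joint arm with a two-finger parallel gripper is mounted at the origin on a cart in front of the work surface, level with it; the furniture and walls round the work are solid. World frame = base frame: x ahead of the robot, y to its left, z up, the work surface at z = 0. Lengths are in m, angles in rad, forces in N, time in s.
With the tool pointing down it reaches from about 0.25 to 0.85 m from the base axis. Payload 12.5 kg.
Tool frame: the origin (TCP) lies at the very end of the fingers, on their centre line; the grasp point (between the pads) lies 19 mm behind it; z points along the fingers, y is the line along which they close (so a half turn about z gives the same grasp; the last joint's range is limited). The gripper opens to 93 mm and grips with 3 to 60 N. Pads are 15 mm wide; open, the fingers measure 128 mm over their backs; the gripper's body (75 mm by 188 mm) begins 65 mm behind the grasp point.
Start: joints at [-1.31, 0.351, 1.652, -0, 1.139, -0.085], TCP at [0.186, -0.517, 0.219] pointing down, gripper open.
Joint ranges: [-2.75, 2.75], [-0.79, 2.1], [0.01, 2.65], [-1.57, 4.71], [0.07, 3.14], [-2.87, 2.87]. Speed limits (rad/s): [2.22, 2.22, 2.79, 3.14, 3.14, 3.14].

## Interface

Orientations are given as a rotation vector (axis times angle).
In Python, from workcell import readout, imaging, job gives the robot as it stands.
- The arm moves only by the tool carry_out, never from a script. Its argument "plan" is text: rows parted by semicolons, each of 4 numbers parted by spaces: the shift along the tool's x, y, z in mm, then the turn about the tool's z in rad. A call has 1 to 8 rows; each row shifts and turns the commanded pose from where the row before left it, along the tool's axes as they then stand; what a row does not reach is not made up. A row lasts 1/8 s, in which the tool goes at most 62.5 mm and 10.7 degrees, less where a joint would pass 70% of its speed; a pose out of reach is approached as far as the arm can. A call with a gripper value outside its range is refused whole. "fingers" is the finger opening in mm, from 0 to 93, set as the call begins (left out, the last holds). The fingers move at their own pace and stop on an object; "force" is the grip in N (left out, the last holds). Time passes only in rows, so rows that do not move let the fingers close. It gives the time, the measured TCP pose, the force, the opening and the grip force at its end, in the units of the state.
- readout.read_state(): the state, without advancing time (a new reading comes with each control period).
- imaging.grab_frame(name): name is "side" or "top"; returns the picture (400x640x3 uint8, blue, green, red); there is no depth.
- imaging.get_calibration(name): a dict with "fx", "fy", "cx", "cy" (pixels), "cam_to_world" (4x4, takes a point from camera to world coordinates). Camera axes: x right, y up, looking along -z (the intrinsics and any distortion apply to the point x, -y, -z); pixel columns grow to the right and rows downward; lengths in m; the calibration is good to about 2 mm. A picture is of the moment at which its call begins. get_calibration takes no time and is no camera call.
- job.job_done(): hands the job in; it is judged then, once.
The state is a dict: "t": time; "joints": joint angles; "dq": joint speeds; "joint_efforts": joint torques, N m; "tcp_pos": TCP position; "tool_rot": TCP orientation; "force": force on the tool from outside, world axes, zero at the start; "torque": the same for the moment, N m; "opening": opening from 0.0 (shut) to 1.0 (fully open); "grasp_force": force on a finger pad.
Only numpy, scipy, OpenCV 4.12 (cv2) and the standard library are available. Lean on these libraries where they do the work, as an engineer would, in place of code of your own. Each camera call takes 0.05 s, during which the arm holds its last target. There are 200 camera calls.

## Task

Push the culture dish with the red agar across the worktop, through the narrow gap between the two grey sensor heads, and leave it lying inside the blue ring printed behind them. Slide it only, never lift or tip it, and do not bump hard against the sensor heads. Leave the dish with the yellow agar and everything else where it is.

Things in the scene. Friction and masses are not known exactly. Their poses are not given: they have to be found in the camera images.
- red_dish: Covered round culture dish with dark red agar: 90 mm diameter, 16 mm high, about 70 g, upright side, loose on the worktop; slides with ordinary friction and stops when no longer pushed. Origin at the centre of its underside, z up. Starts 0.16 to 0.23 m in front of the gap (station +y), up to 50 mm to either side of its middle line.
- yellow_dish: The same kind of dish with yellow agar, 90 mm diameter, 16 mm high, loose, waiting farther out than the red one (about 0.4 m in front of the gap); origin at the centre of its underside. It must stay where it is.
- station: Fixed counting station, origin on the worktop midway between its two grey sensor heads, z up. Heads: 26 mm along x, 24 along y, 44 high, centred at x = +-62 mm, y = 0 (outer feet reach x = +-77, y = +-20); clear gap 98 mm. The dish passes in station -y (room: to the robot's right, within 0.15 rad). Mat and ring are flat print, level with the worktop.
- ring_centre (a point): Centre, on the worktop, of the printed blue ring (inner diameter 120 mm, outer 130 mm, white inside) at station x = 0, y = -110 mm, that is 110 mm behind the gap.
- yellow_vial: Small vial, yellow content, black cap, 22 mm diameter, 56 mm high, standing loose beside the ring; origin under its centre. To be left alone.
- dark_vial: Small vial, dark grey content, black cap, 22 mm diameter, 56 mm high, standing loose beside the ring; origin under its centre. To be left alone.
- jar: Clear sample jar with black cap, 45 mm diameter, 61 mm high, standing loose beyond one sensor head; origin under its centre. To be left alone.
- timer: White bench timer, 58 x 62 x 20 mm, loose at the left side; origin under its centre. To be left alone.
- tape: Roll of label tape lying flat, 72 mm diameter, 19 mm high, loose at the right side; origin under its centre. To be left alone.
- cap: Loose black screw cap, 45 mm diameter, 16 mm high, at the right side; origin under its centre. To be left alone.
Mind the look-alikes: they are no part of the job. What is shaped like the red_dish but purple is not meant.

How it is judged:
By the outcome, as a careful person would: the job done as asked, in the order asked, and still so for the second after the job is handed in, with the robot touching nothing.
It also fails if it takes over 51 s, if anything falls off the work surface, if the arm or the gripper's body presses on something with over 40 N, if the wrist force passes 120 N, or if a joint passes its speed limit or range.

## Working session

There is one attempt and no reset: what is moved stays moved. The work goes in short steps, Python scripts to look and compute and a tool call to move; the robot and the scene stay as the last step left them, time stands still between calls to the robot, and variables do not carry over. Pictures are saved under pics/ and viewed, at most 10 in all, crops included, and the job is handed in when it is done.

Besides the shell and the picture viewer there is one more tool, called after "Request:" in YAML: its name, and indented under it one key for each argument. carry_out: Moves the arm, as the interface text tells. Its arguments: {"type":"object","properties":{"plan":{"type":"string"},"fingers":{"type":"number"},"force":{"type":"number"}},"required":["plan"]}

```bash
mkdir -p pics; python3 - <<'E'
from workcell import readout, imaging
import cv2,numpy as np
s=readout.read_state();print(s['t'],s['tcp_pos'],s['tool_rot'],s['opening'])
for n in('top','side'):
    cv2.imwrite(f'pics/{n}0.png',imaging.grab_frame(n));c=imaging.get_calibration(n);print(n,{k:np.round(v,4).tolist() if not isinstance(v,str) else v for k,v in c.items()})
E
```

```text
0.0 [ 0.18635912 -0.5171062   0.21812238] [-3.09366282e+00 -5.40337586e-01  1.73070287e-04] 0.9996089453928934
top {'fx': 476.3539, 'fy': 476.3539, 'cx': 333.5945, 'cy': 200.8065, 'cam_to_world': [[-0.0021, 0.996, -0.0895, 0.3419], [-0.9998, -0.0002, 0.0208, 0.0796], [0.0207, 0.0896, 0.9958, 1.7446], [0.0, 0.0, 0.0, 1.0]]}
side {'fx': 407.449, 'fy': 407.449, 'cx': 315.8893, 'cy': 196.6305, 'cam_to_world': [[0.9233, 0.2366, -0.3026, 0.0509], [-0.3835, 0.5219, -0.7619, -1.0351], [-0.0223, 0.8195, 0.5726, 0.8471], [0.0, 0.0, 0.0, 1.0]]}
```

View pics/top0.png

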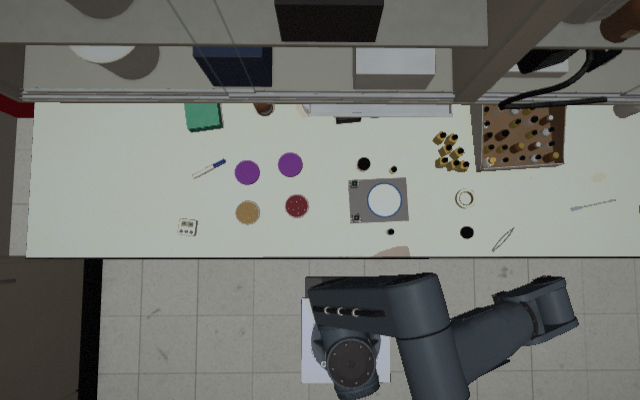

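View pics/side0.png

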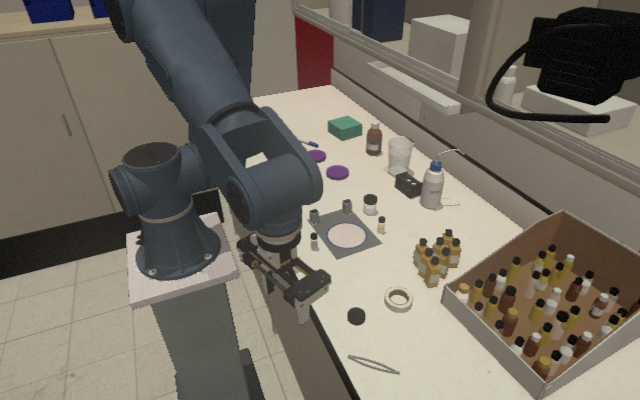

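The top view shows the red dish near (297,206), yellow near (247,212), the ring near (385,200) and the heads near (353,184) and (355,218). The side view shows the ring at about (346,235) and the heads at (314,215) and (347,206).

```bash
cat >h.py <<'E'
from workcell import readout, imaging
import cv2,numpy as np
def ray(n,u,v,z):
    c=imaging.get_calibration(n);T=np.array(c['cam_to_world'])
    d=T[:3,:3]@np.array([(u-c['cx'])/c['fx'],-(v-c['cy'])/c['fy'],-1]);o=T[:3,3]
    return (o+d*(z-o[2])/d[2])[:3]
def blob(m,roi):
    x0,y0,x1,y1=roi;k=np.zeros_like(m);k[y0:y1,x0:x1]=m[y0:y1,x0:x1]
    n,l,st,ce=cv2.connectedComponentsWithStats(k)
    i=1+np.argmax(st[1:,4]);return ce[i],st[i]
def red(img):
    h=cv2.cvtColor(img,cv2.COLOR_BGR2HSV);return (((h[...,0]<8)|(h[...,0]>168))&(h[...,1]>110)&(h[...,2]>40)).astype(np.uint8)
E
python3 - <<'E'
from h import *
im=cv2.imread('pics/top0.png');h=cv2.cvtColor(im,cv2.COLOR_BGR2HSV)
c,s=blob(red(im),(270,150,400,245));print('red',c,s,ray('top',*c,.012))
y=((h[...,0]>10)&(h[...,0]<28)&(h[...,1]>80)).astype(np.uint8)
c,s=blob(y,(225,190,270,235));print('yel',c,s,ray('top',*c,.012))
b=((h[...,0]>95)&(h[...,0]<130)&(h[...,1]>70)).astype(np.uint8)
b[:,:360]=0;b[:175]=0;b[225:]=0;b[:,412:]=0
p=np.argwhere(b)[:,::-1].astype(np.float32);e=cv2.fitEllipse(p);print('ring',e,ray('top',*e[0],0))
g=((h[...,1]<60)&(h[...,2]<150)).astype(np.uint8)
k=np.zeros_like(g);k[172:226,342:416]=g[172:226,342:416]
cs=max(cv2.findContours(k,0,2)[0],key=cv2.contourArea);r=cv2.minAreaRect(cs);print('mat',r,[ray('top',*q,0)[:2].round(4).tolist() for q in cv2.boxPoints(r)])
cv2.imwrite('pics/crop.png',cv2.resize(im[155:245,275:425],None,fx=5,fy=5,interpolation=cv2.INTER_CUBIC))
E
```

```text
red [296.18495298 205.49529781] [286 196  21  20 319] [0.48054523 0.17977109 0.012     ]
yel [246.66666667 212.2369146 ] [236 202  22  22 363] [0.45607065 0.35919584 0.012     ]
ring ((383.9739074707031, 199.67063903808594), (33.786930084228516, 34.06645584106445), 126.72010040283203) [ 0.50290156 -0.14263089  0.        ]
mat ((377.88330078125, 199.72393798828125), (43.83982849121094, 58.692100524902344), 87.0643310546875) [[0.5784, -0.0082], [0.5898, -0.2257], [0.4274, -0.2315], [0.4166, -0.0157]]
```

View pics/crop.png

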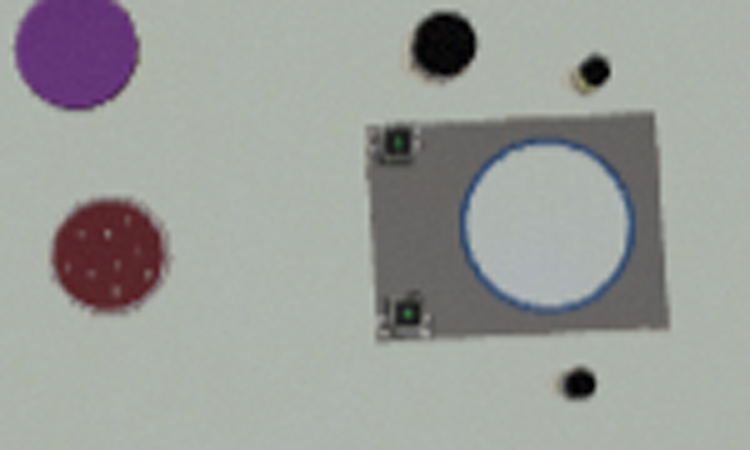

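The crop shows the green marks on the head tops at full-frame (354.4,183.0) and (356.2,217.2). That gives a station yaw of about 0.052 rad, which agrees with the mat edges. I'll push with the fingers 44 mm apart as a two-point cradle, with tool x along station +y.

Request:
carry_out:
  plan: "0 0 0 -0.18; 0 0 0 -0.18; 0 0 0 -0.18; 0 0 0 -0.18; 0 0 0 -0.18; 0 0 0 -0.18; 0 0 0 -0.18; 0 0 0 -0.017"
  fingers: 44

```text
t: 1.1
tcp_pos: [0.1864, -0.5173, 0.2184]
tool_rot: [-2.163, -2.278, -0.0]
force: [0.5, -0.1, 0.6]
opening: 0.472
grasp_force: 0.0
```

```bash
cat >>h.py <<'E'
from scipy.spatial.transform import Rotation as Ro
TH=0.052;S=np.array([[np.cos(TH),np.sin(TH)],[-np.sin(TH),np.cos(TH)]])
GAP=(ray('top',354.4,183.,.044)[:2]+ray('top',356.2,217.2,.044)[:2])/2
st=lambda p:S@(np.asarray(p)[:2]-GAP)
def tool():
    s=readout.read_state();R=Ro.from_rotvec(s['tool_rot']).as_matrix()
    print('t',s['t'],'tcp',np.round(s['tcp_pos'],4),'st',st(s['tcp_pos']).round(4),'yaw',np.arctan2(R[1,0],R[0,0])-np.pi/2,'F',np.round(s['force'],1),'op',s['opening'])
    return np.array(s['tcp_pos']),R
def shift(sx,sy,z):
    p,R=tool();w=GAP+S.T@np.array([sx,sy]);d=np.array([*w,z])-p
    print('shift tool mm',(R.T@d*1000).round(1))
E
python3 - <<'E'
from h import *
print('gap',GAP,'heads',[ (ray('top',*q,.044)).round(4) for q in((354.4,183.),(356.2,217.2))])
print('ring',st([.5029,-.1426]),'red',st([.48055,.17977]),'yel',st([.45607,.3592]))
d=st([.48055,.17977]);shift(d[0],d[1]+.0675,.2)
E
```

```text
gap [ 0.49750964 -0.03383848] heads [array([ 0.5591, -0.031 ,  0.044 ]), array([ 0.4359, -0.0367,  0.044 ])]
ring [-0.00026998 -0.10889468] red [-0.00583408  0.21420125] yel [-0.02095484  0.39466111]
t 1.1 tcp [ 0.1864 -0.5173  0.2184] st [-0.3358 -0.4666] yaw 0.051636306981243996 F [ 0.5 -0.1  0.6] op 0.47222865658455065
shift tool mm [748.4 329.7  18.8]
```

Request:
carry_out:
  plan: "50 22 1; 50 22 1; 50 22 1; 50 22 1; 50 22 1; 50 22 1; 50 22 1; 50 22 1"

```text
$.plan[0]: bad value
```

Request:
carry_out:
  plan: "50 22 1 0; 50 22 1 0; 50 22 1 0; 50 22 1 0; 50 22 1 0; 50 22 1 0; 50 22 1 0; 50 22 1 0"

```text
t: 2.1
tcp_pos: [0.3417, -0.1072, 0.2108]
tool_rot: [2.168, 2.273, 0.0]
force: [1.4, 0.0, 0.7]
opening: 0.472
grasp_force: 0.0
```

Request:
carry_out:
  plan: "50 22 1 0; 50 22 1 0; 50 22 1 0; 50 22 1 0; 50 22 1 0; 50 22 1 0; 48 22 1 0; 0 0 0 0"

```text
t: 3.1
tcp_pos: [0.4774, 0.2491, 0.203]
tool_rot: [-2.164, -2.277, 0.0]
force: [0.2, -0.1, -0.1]
opening: 0.471
grasp_force: 0.0
```

```bash
python3 - <<'E'
from h import *
shift(-.0058,.2142+.0675,.005)
for n in('top','side'):
    im=imaging.grab_frame(n);cv2.imwrite(f'pics/{n}1.png',im)
    m=red(im)
    roi=(270,150,420,245) if n=='top' else (250,120,420,280)
    try:
        c,s=blob(m,roi);p=ray(n,*c,.012);print(n,c,s,st(p))
    except Exception as e:print(n,e)
E
```

```text
t 3.1 tcp [0.4774 0.2491 0.203 ] st [-0.0053  0.2836] yaw 0.05114038580480318 F [ 0.2 -0.1 -0.1] op 0.47054629585128893
shift tool mm [ -1.9  -0.4 198. ]
top [297.63773585 204.90943396] [288 196  19  21 265] [-0.00397666  0.20882253]
side attempt to get argmax of an empty sequence
```

View pics/side1.png

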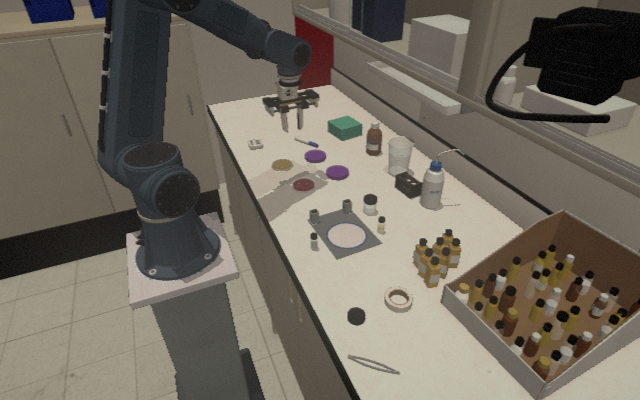

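The side view shows the red dish clear at (304,185) and the gripper above and behind it; nothing is in the way below. I'll descend.

Request:
carry_out:
  plan: "0 0 45 0; 0 0 45 0; 0 0 45 0; 0 0 30 0; 0 0 18 0; 0 0 10 0; 0 0 4 0; 0 0 0 0"

```text
t: 4.2
tcp_pos: [0.4774, 0.2468, 0.0072]
tool_rot: [2.163, 2.278, 0.001]
force: [-0.1, 0.1, -0.4]
opening: 0.472
grasp_force: 0.0
```

```bash
cat >>h.py <<'E'
def look():
    im=imaging.grab_frame('side');h=cv2.cvtColor(im,cv2.COLOR_BGR2HSV)
    m=(((h[...,0]<10)|(h[...,0]>165))&(h[...,1]>70)&(h[...,2]>25)).astype(np.uint8)
    c,s=blob(m,(270,165,400,270));print('side px',c,s,'st',st(ray('side',*c,.012)).round(4))
    # widths: left/right extreme
    h2=((h[...,0]>95)&(h[...,0]<130)&(h[...,1]>70)).astype(np.uint8);h2[:, :315]=0;h2[:,375:]=0;h2[:215]=0;h2[255:]=0
    p=np.argwhere(h2)[:,::-1].astype(np.float32)
    if len(p)>10:e=cv2.fitEllipse(p);print('ring side',np.round(e[0],1),st(ray('side',*e[0],0)).round(4))
    return im
E
python3 - <<'E'
from h import *
tool();cv2.imwrite('pics/s2.png',look())
E
```

```text
t 4.2 tcp [0.4774 0.2468 0.0072] st [-0.0055  0.2813] yaw 0.051805297336313894 F [-0.1  0.1 -0.4] op 0.4717240874051629
side px [303.19417476 184.55339806] [293 179  21  12 206] st [-0.0077  0.2031]
```

Request:
carry_out:
  plan: "-10 0 3 0; -10 0 0 0; -10 0 0 0; -12 0 0 0; -12 1 0 0; -12 1 0 0; -12 1 0 0; -12 1 0 0"

```text
t: 5.25
tcp_pos: [0.4859, 0.1563, 0.0037]
tool_rot: [2.163, 2.278, 0.0]
force: [0.4, 0.9, 0.6]
opening: 0.476
grasp_force: 0.4
```

```bash
python3 - <<'E'
from h import *
tool();im=look()
t=imaging.grab_frame('top')
cv2.imwrite('pics/c3.png',np.hstack([cv2.resize(im[150:280,260:400],(560,520),interpolation=2)]))
try:
 c,s=blob(red(t),(270,150,420,245));print('top',c,s,st(ray('top',*c,.01)))
except Exception as e:print(e)
E
```

```text
t 5.25 tcp [0.4859 0.1563 0.0037] st [-0.0017  0.1904] yaw 0.05200887214116823 F [0.4 0.9 0.6] op 0.4756308492130906
side px [311.27312775 193.70484581] [301 187  21  14 227] st [-0.0064  0.1344]
top [323.4375 202.25  ] [321 196   6  13  48] [0.00099663 0.11444136]
```

View pics/c3.png

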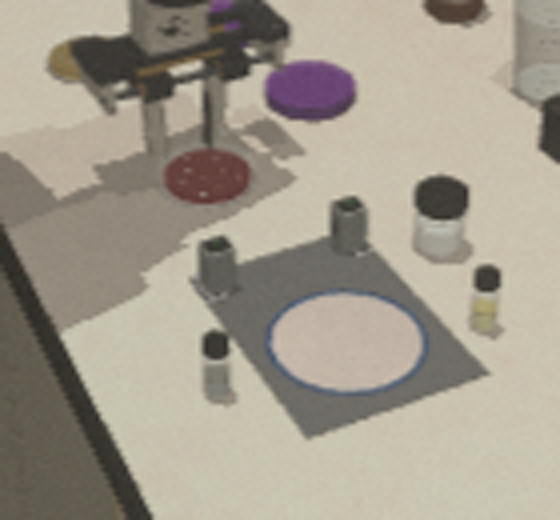

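The side crop shows the dish seated in the two fingers at crop (207,175), head tops at (216,243) and (349,205), and the ring centre at (347,342). I'll use these heads and the ring to check the side camera's bias.

```bash
python3 - <<'E'
from h import *
f=lambda u,v:(259.6+u/4,149.6+v/4)
for q,z in(((216,243),.044),((349,205),.044),((347,342),0),((207,175),.012),((207,175),.016)): print(st(ray('side',*f(*q),z)).round(4))
shift(0,.11,.004)
E
```

```text
[-0.0592  0.0009]
[ 0.0637 -0.0022]
[ 0.0016 -0.1124]
[-0.0052  0.1364]
[-0.0076  0.131 ]
t 5.35 tcp [0.4859 0.1559 0.0036] st [-0.0017  0.1901] yaw 0.050920091725246364 F [-0.7  0.6  0.4] op 0.47158511340812664
shift tool mm [-80.1   1.8  -0.4]
```

Request:
carry_out:
  plan: "-10 1 0 0; -10 1 0 0; -10 0 0 0; -10 0 0 0; -10 0 0 0; -10 0 0 0; -5 0 0 0; 0 0 0 0"

```text
t: 6.35
tcp_pos: [0.4912, 0.0919, 0.0036]
tool_rot: [2.164, 2.278, 0.0]
force: [-0.1, 1.2, -0.2]
opening: 0.474
grasp_force: 0.0
```

```bash
python3 - <<'E'
from h import *
tool();im=look()
a=cv2.resize(im[165:265,290:390],(500,500),interpolation=2);cv2.imwrite('pics/c4.png',a)
E
```

```text
t 6.35 tcp [0.4912 0.0919 0.0036] st [0.0002 0.1259] yaw 0.05149189166780932 F [-0.1  1.2 -0.2] op 0.473788005266295
side px [319.74900398 202.80876494] [309 196  22  15 251] st [-0.0038  0.0698]
```

View pics/c4.png

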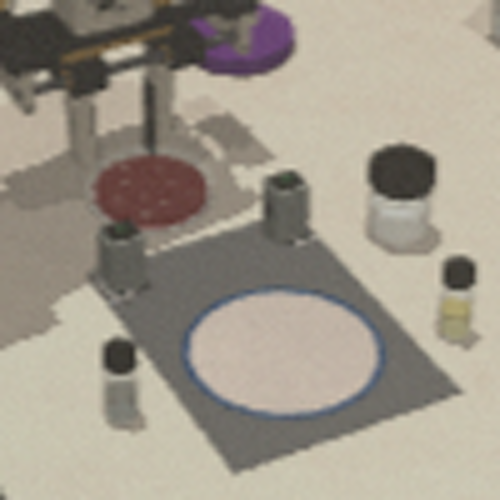

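The dish at crop (151,190) lies just before the gap, within about 2 mm of the middle line. I'll nudge 1 mm to +x and go in slowly, watching the force.

Request:
carry_out:
  plan: "-7 1 0 0; -7 0 0 0; -7 0 0 0; -7 0 0 0; -7 0 0 0; -7 0 0 0; -7 0 0 0; -7 0 0 0"

```text
t: 7.4
tcp_pos: [0.4951, 0.0359, 0.0036]
tool_rot: [-2.163, -2.278, 0.0]
force: [-0.3, 1.1, -0.8]
opening: 0.474
grasp_force: 0.3
```

```bash
python3 - <<'E'
from h import *
tool();im=look()
a=cv2.resize(im[175:265,290:390],(600,540),interpolation=2);cv2.imwrite('pics/c5.png',a)
E
```

```text
t 7.4 tcp [0.4951 0.0359 0.0036] st [0.0012 0.0698] yaw 0.05198125768125439 F [-0.3  1.1 -0.8] op 0.47359969873559826
side px [327.60153257 211.0651341 ] [317 204  22  15 261] st [-0.0011  0.0144]
```

View pics/c5.png

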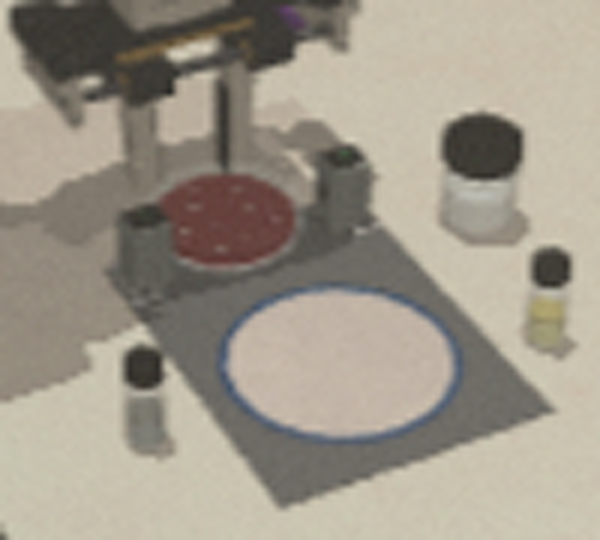

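The dish is passing between the heads, at crop (232,220), with no side force. I'll carry on straight.

Request:
carry_out:
  plan: "-8 0 0 0; -8 0 0 0; -8 0 0 0; -8 0 0 0; -9 0 0 0; -9 0 0 0; -10 0 0 0; -10 0 0 0"

```text
t: 8.45
tcp_pos: [0.4987, -0.0342, 0.0036]
tool_rot: [-2.163, -2.278, 0.0]
force: [-0.4, 0.4, 1.3]
opening: 0.472
grasp_force: 0.3
```

```bash
python3 - <<'E'
from h import *
shift(0.0,-.0635,.004);look()
E
```

```text
t 8.45 tcp [ 0.4987 -0.0342  0.0036] st [ 0.0012 -0.0005] yaw 0.051984862605330306 F [-0.4  0.4  1.3] op 0.4722269895967336
shift tool mm [-63.   -1.2  -0.4]
side px [336.6525974  222.46103896] [325 215  24  16 308] st [-0.0028 -0.0545]
```

Request:
carry_out:
  plan: "-9 0 0 0; -9 0 0 0; -9 0 0 0; -9 0 0 0; -9 0 0 0; -9 0 0 0; -6 0 0 0; -2 0 0 0"

```text
t: 9.5
tcp_pos: [0.5019, -0.0958, 0.0036]
tool_rot: [2.163, 2.278, 0.0]
force: [-0.8, 0.7, -0.3]
opening: 0.476
grasp_force: 0.3
```

```bash
python3 - <<'E'
from h import *
tool();im=look()
a=cv2.resize(im[185:265,290:390],(600,480),interpolation=2);cv2.imwrite('pics/c6.png',a)
E
```

```text
t 9.5 tcp [ 0.5019 -0.0958  0.0036] st [ 0.0012 -0.0621] yaw 0.051629457676783064 F [-0.8  0.7 -0.3] op 0.4761075569105042
side px [345.7638484 233.3090379] [334 225  25  18 343] st [-0.0029 -0.1162]
```

View pics/c6.png

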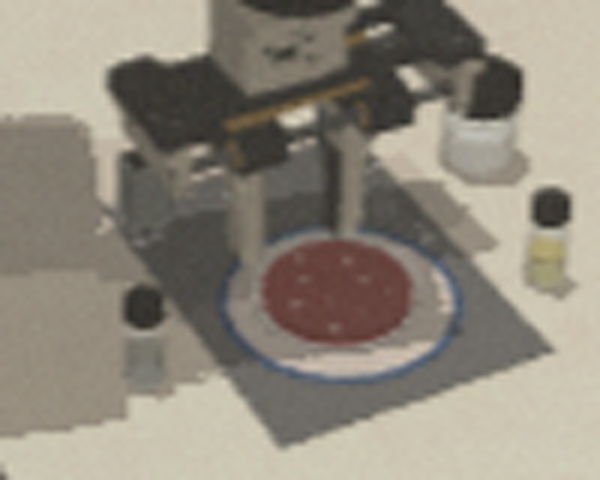

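The dish lies in the ring at crop (336,291), with the ring centre at (341,304). I'll push 3 mm more, back off, and lift.

Request:
carry_out:
  plan: "-3 0 0 0; 0 0 0 0; 6 0 0 0; 7 0 0 0; 0 0 -20 0; 0 0 -50 0; 0 0 -60 0; 0 0 -50 0"

```text
t: 10.55
tcp_pos: [0.5014, -0.0849, 0.1859]
tool_rot: [2.162, 2.278, 0.001]
force: [0.3, -0.8, -0.0]
opening: 0.47
grasp_force: 0.0
```

Request:
carry_out:
  plan: "60 0 -10 0; 60 0 0 0; 60 0 0 0; 60 0 0 0; 60 0 0 0; 0 0 0 0; 0 0 0 0"

```text
t: 11.42
tcp_pos: [0.4854, 0.2141, 0.1935]
tool_rot: [-2.162, -2.279, 0.001]
force: [-0.8, -0.7, -0.5]
opening: 0.472
grasp_force: 0.0
```

```bash
python3 - <<'E'
from h import *
tool();look()
im=imaging.grab_frame('top')
c,s=blob(red(im),(340,150,420,245));print('red',c,s,st(ray('top',*c,.01)))
h=cv2.cvtColor(im,cv2.COLOR_BGR2HSV);y=((h[...,0]>10)&(h[...,0]<28)&(h[...,1]>80)).astype(np.uint8)
c,s=blob(y,(225,190,270,235));print('yel',c,s)
a=cv2.resize(im[140:250,225:425],(800,440),interpolation=2);cv2.imwrite('pics/t7.png',a)
E
```

```text
t 11.425 tcp [0.4854 0.2141 0.1935] st [0.0008 0.2482] yaw 0.05289932224520655 F [-0.8 -0.7 -0.5] op 0.4715721990724926
side px [346.25748503 233.98502994] [334 226  25  17 334] st [-0.0031 -0.1198]
red [384.74922601 199.77089783] [375 190  21  21 323] [-0.00164263 -0.11042704]
yel [245.03030303 212.61616162] [236 202  19  22 297]
```

View pics/t7.png

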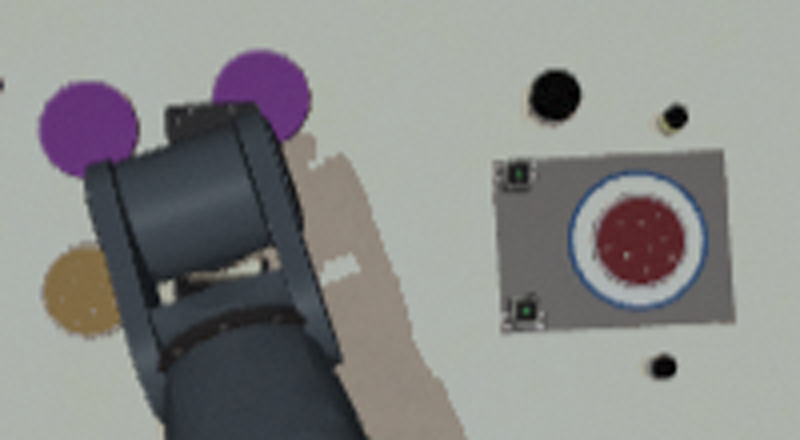

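The top view shows the red dish centred in the ring, about 2 mm off. The vials and jar look unmoved. The yellow dish is partly hidden by the arm, but its left and upper edges haven't moved.

```bash
python3 -c "
from workcell import job
print(job.job_done())"
```

```text
the job is handed in; nothing more can be done
None
```

I slid the red dish through the gap and left it inside the blue ring, about 2 mm off centre, with no sign of hitting the sensor heads; nothing else appears to have moved, and I handed the job in at about 11.5 s.

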